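# Fetch the setting master from behind the mandrels

## Task

The brass setting master stands hemmed in behind three steel mandrels on the grey gauge board: first move all three mandrels onto the green mat, standing, leaving the master where it is until they are there. Then stand the brass master in the middle of the white pad in front of the height gauge, and only after that stand each mandrel back in the middle of the disc of its own colour. Keep all four pieces upright throughout and leave them standing free.

Things in the scene. Friction and masses are not known exactly. Their poses are not given: they have to be found in the camera images.
- mandrel_red_mid (a point): Loose upright steel test mandrel with red collar and top face, 120 mm tall, 0.22-0.45 kg, on the red disc. Flange 38 mm dia., 12 mm thick; body 26 mm dia.; collar 35 mm dia. at 58-70 mm above its underside; stem 22 mm dia. at 70-120 mm: grip it there near the top. Point: on its axis, 60 mm above its underside; z is its axis, up.
- mandrel_yellow_mid (a point): Loose upright steel test mandrel with yellow collar and top face, 120 mm tall, 0.22-0.45 kg, on the yellow disc. Flange 38 mm dia., 12 mm thick; body 26 mm dia.; collar 35 mm dia. at 58-70 mm above its underside; stem 22 mm dia. at 70-120 mm: grip it there near the top. Point: on its axis, 60 mm above its underside; z is its axis, up.
- mandrel_blue_mid (a point): Loose upright steel test mandrel with blue collar and top face, 120 mm tall, 0.22-0.45 kg, on the blue disc. Flange 38 mm dia., 12 mm thick; body 26 mm dia.; collar 35 mm dia. at 58-70 mm above its underside; stem 22 mm dia. at 70-120 mm: grip it there near the top. Point: on its axis, 60 mm above its underside; z is its axis, up.
- master_mid (a point): Loose brass setting master, upright on the grey board (top 10 mm above the table), behind and between the mandrels, 54-72 mm from their axes, too low for a gripper between them. 55 mm tall, 0.18-0.35 kg. Flange 40 mm dia., 15 mm thick; stem 30 mm dia. above it. Point: on its axis, 27.5 mm above its underside; z is its axis, up.
- disc_red: red disc fixed on the grey board: the red mandrel's place. Flat, 52 mm diameter, 4 mm thick, its top 14 mm above the table. Origin: centre of its underside. The three discs are one ahead of the master (nearer the robot) and one on each side; which colour is where changes.
- disc_yellow: yellow disc fixed on the grey board: the yellow mandrel's place. Flat, 52 mm diameter, 4 mm thick, its top 14 mm above the table. Origin: centre of its underside. The three discs are one ahead of the master (nearer the robot) and one on each side; which colour is where changes.
- disc_blue: blue disc fixed on the grey board: the blue mandrel's place. Flat, 52 mm diameter, 4 mm thick, its top 14 mm above the table. Origin: centre of its underside. The three discs are one ahead of the master (nearer the robot) and one on each side; which colour is where changes.
- mat: Flat green rubber mat fixed on the table, empty at the start, 260 mm along its own x, 130 mm along its own y, 4 mm thick: the side area. Origin: centre of its underside. It lies left or right of the board.
- pad: Flat round pad, white with a brass rim, 68 mm diameter, top 4 mm above the table, fixed; empty at the start. Origin: centre of its underside. Along its own +x (away from the robot) a height gauge is fixed to it: base from 150 mm, scriber tip 123 mm from the pad's centre and 118 mm up, column 380 mm tall at 220 mm. It lies on the other side of the board from the mat.
There are look-alikes about, which are no part of the job. What is shaped like the part that bears mandrel_red_mid but black or purple is not meant. What is shaped like the part that bears master_mid but purple is not meant.

How it is judged:
By the outcome, as a careful person would: the job done as asked, in the order asked, and still so for the second after the job is handed in, with the robot touching nothing.
It also fails if it takes over 144 s, if anything falls off the work surface, if the arm or the gripper's body presses on something with over 40 N, if the wrist force passes 120 N, or if a joint passes its speed limit or range.

## Robot

A 6-joint arm with a two-finger parallel gripper is mounted at the origin on the work surface. World frame = base frame: x ahead of the robot, y to its left, z up, the work surface at z = 0. Lengths are in m, angles in rad, forces in N, time in s.
With the tool pointing down it reaches from about 0.25 to 0.725 m from the base axis. Payload 4 kg.
Tool frame: the origin (TCP) lies midway between the tips of the shut fingers; the grasp point (between the pads) lies 19 mm behind it (r.grasp_offset is the distance from the TCP to the grasp point, in m); z points along the fingers, y is the line along which they close (so a half turn about z gives the same grasp; the last joint's range is limited). The gripper opens to 85 mm and grips with 20 to 120 N. Pads are 22 mm wide; open, the fingers measure 114 mm over their backs; the gripper's body (76 mm by 85 mm) begins 54 mm behind the grasp point. The pads swing forward as they close: fully open they stand 13 mm farther back than shut.
Start: joints at [1.294, 0.241, 0.005, 1.335, 0, 1.571], TCP at [0.137, 0.481, 0.231] pointing down, gripper open.
Joint ranges: [-2.72, 2.72], [-1.05, 1.87], [-1.09, 1.28], [-1.99, 2.15], [-1.42, 1.44], [-3.14, 3.14]. Speed limits (rad/s): [2.79, 2.79, 3.14, 3.14, 3.14, 3.14].

## Interface

Orientations are given as a unit quaternion [w, x, y, z].
In Python, from bench import readout, cams, order, r gives the robot as it stands.
- The arm moves only by the tool carry_out, never from a script. Its argument "commands" is a list that holds one entry, the list of rows, each a list of 7 numbers: the shift along the tool's x, y, z in m, then the turn, a rotation vector about the tool's x, y, z in degrees, then the opening in per cent of the stroke, from 0 (shut) to 100 (fully open). In form: [[[tx, ty, tz, ax, ay, az, jaw], ...]]. A call has 1 to 10 rows; each row shifts and turns the commanded pose from where the row before left it, along the tool's axes as they then stand; what a row does not reach is not made up. A row lasts 1/10 s, in which the tool goes at most 50 mm and 8.59 degrees, less where a joint would pass 70% of its speed; a pose out of reach is approached as far as the arm can. A call with a gripper value outside its range is refused whole. The fingers move at their own pace and stop on an object; "grip_force" is the grip in N (left out, the last holds). Time passes only in rows, so rows that do not move let the fingers close. It gives the time, the measured TCP pose, the force, the opening and the grip force at its end, in the units of the state.
- readout.state(): the state, without advancing time (a new reading comes with each control period).
- cams.get_image(name): name is "scene" or "top" or "wrist"; returns the picture (384x512x3 uint8, red, green, blue); there is no depth.
- cams.camera_params(name): a dict with "fx", "fy", "cx", "cy" (pixels), "dist" ([k1, k2, p1, p2, k3] as OpenCV has them; the pictures are not rectified), "world_from_camera" (4x4, takes a point from camera to world coordinates). Camera axes: x right, y down, z forward; pixel columns grow to the right and rows downward; lengths in m; the calibration is good to about 2 mm. A picture is of the moment at which its call begins: read the wrist's pose just before it. camera_params takes no time and is no camera call; for the wrist camera it gives the pose at the moment of the call.
- order.job_done(): hands the job in; it is judged then, once.
The state is a dict: "t": time; "joint_positions": joint angles; "qvel": joint speeds; "tau": joint torques, N m; "eef_pos": TCP position; "eef_rot": TCP orientation; "ft_force": force on the tool from outside, world axes, zero at the start; "moment": the same for the moment, N m; "opening": finger opening in m; "grasp_force": force on a finger pad.
Only numpy, scipy, OpenCV 4.12 (cv2) and the standard library are available. Lean on these libraries where they do the work, as an engineer would, in place of code of your own. Each camera call takes 0.05 s, during which the arm holds its last target. There are 200 camera calls.

## Working session

There is one attempt and no reset: what is moved stays moved. The work goes in short steps, Python scripts to look and compute and a tool call to move; the robot and the scene stay as the last step left them, time stands still between calls to the robot, and variables do not carry over. Pictures are saved under pics/ and viewed, at most 14 in all, crops included, and the job is handed in when it is done.

Besides the shell and the picture viewer there is one more tool, called after ">>>" as name([rows], argument=value, ...), one row to a line, values as JSON. carry_out: Moves the arm, as the interface text tells. Its arguments: {"type":"object","properties":{"commands":{"type":"array"},"grip_force":{"type":"number"}},"required":["commands"]}

```bash
ls; mkdir -p pics
python3 - <<'E'
from bench import readout,cams,order,r
import cv2,numpy as np
np.set_printoptions(precision=4,suppress=True)
s=readout.state();print(s)
print(r.grasp_offset)
for n in("scene","top"):
    cv2.imwrite(f"pics/{n}0.png",cams.get_image(n)[:,:,::-1])
for n in("scene","top","wrist"):
    p=cams.camera_params(n);print(n,p)
E
```

```text
pics
{'t': 0.0, 'joint_positions': array([1.294 , 0.2414, 0.0037, 1.3352, 0.    , 1.5708]), 'qvel': array([ 0.0016,  0.0017,  0.002 , -0.    , -0.0008, -0.0008]), 'tau': array([  0.0009, -37.231 ,  25.2413,   0.0169,   0.    ,   0.    ]), 'eef_pos': array([0.1365, 0.4803, 0.2304]), 'eef_rot': array([-0.0002,  0.1379,  0.9904, -0.0011]), 'ft_force': array([ 0.0302,  0.0362, -0.1213]), 'moment': array([ 0.0317, -0.0072,  0.0102]), 'grasp_force': 0.0, 'opening': 0.08541106325646818}
0.0187
scene {'fx': 464.987705904316, 'fy': 464.987705904316, 'cx': 254.55204809765527, 'cy': 197.00941341313913, 'dist': array([-0.1323,  0.    ,  0.    ,  0.    ,  0.    ]), 'world_from_camera': array([[ 0.7306,  0.5835, -0.3548,  0.9415],
       [ 0.6828, -0.624 ,  0.38  , -0.4366],
       [ 0.0003, -0.5198, -0.8543,  1.0515],
       [ 0.    ,  0.    ,  0.    ,  1.    ]])}
top {'fx': 395.83801588409307, 'fy': 395.83801588409307, 'cx': 256.77743324586675, 'cy': 184.92872399758133, 'dist': array([-0.0256,  0.    ,  0.    ,  0.    ,  0.    ]), 'world_from_camera': array([[ 0.01  , -0.9883,  0.152 ,  0.4315],
       [-0.9998, -0.0128, -0.0173, -0.0028],
       [ 0.0191, -0.1518, -0.9882,  0.8551],
       [ 0.    ,  0.    ,  0.    ,  1.    ]])}
wrist {'fx': 294.81124664357765, 'fy': 294.81124664357765, 'cx': 254.13527867082334, 'cy': 188.4252129235393, 'dist': array([-0.0465,  0.    ,  0.    ,  0.    ,  0.    ]), 'world_from_camera': array([[ 0.2729,  0.9253,  0.2633,  0.0708],
       [ 0.962 , -0.2619, -0.077 ,  0.4992],
       [-0.0023,  0.2743, -0.9616,  0.3727],
       [ 0.    ,  0.    ,  0.    ,  1.    ]])}
```

View pics/scene0.png

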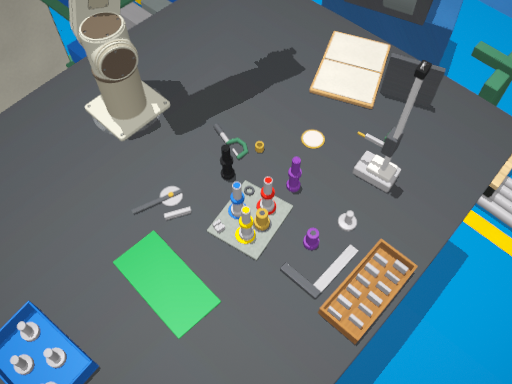

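View pics/top0.png

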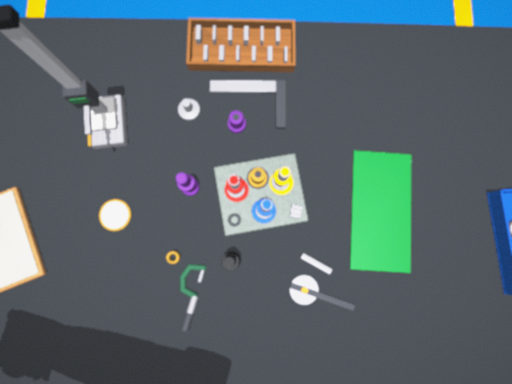

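The scene view shows the red mandrel at about (268,190), yellow at (246,225), blue at (237,200) and the brass master at (262,218) on the board. The look-alikes are black at (228,162), purple tall at (295,173) and purple low at (312,238). In the top view, the red, blue and yellow mandrels and the brass master stand on the board, the mat is at (381,211), the pad at (115,215), and the gauge at (105,120). Enlarging both.

Run:
```python
import cv2
a=cv2.imread("pics/top0.png")[140:250,160:320];cv2.imwrite("pics/topc.png",cv2.resize(a,None,fx=5,fy=5,interpolation=cv2.INTER_CUBIC))
a=cv2.imread("pics/scene0.png")[120:270,190:340];cv2.imwrite("pics/scenec.png",cv2.resize(a,None,fx=4,fy=4,interpolation=cv2.INTER_CUBIC))
```

```text
(no output)
```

View pics/topc.png

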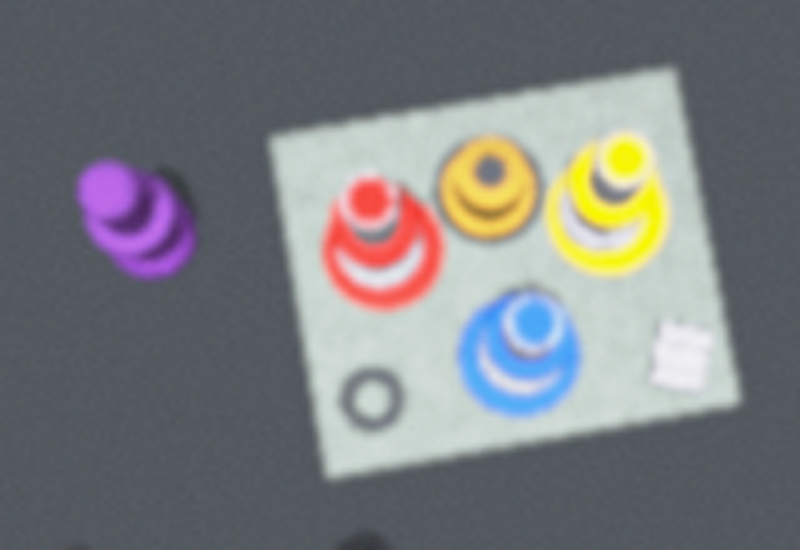

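View pics/scenec.png

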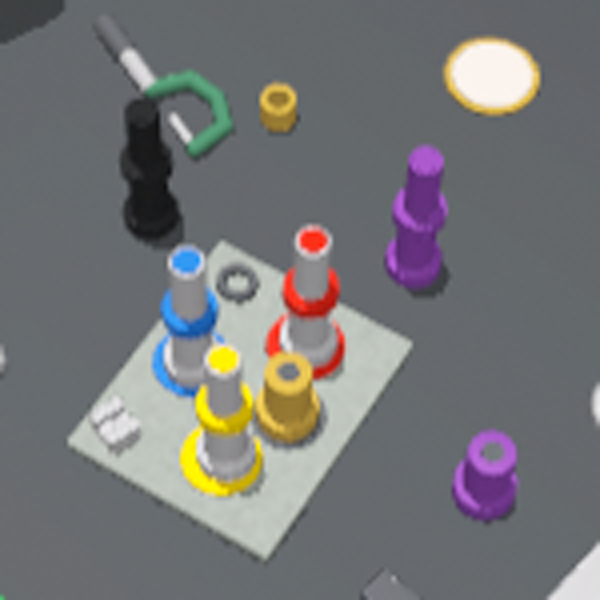

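Candidates in the top crop: red (371,200), yellow (626,160) and blue (533,321) are the collared mandrels on the board's discs, and the brass master's bore is at (490,170). The purple one at (108,190), the black one and the purple low one stand off the board, so they're out. In the scene crop the tops are red (313,240), yellow (223,360), blue (187,261) and master (289,372).

```bash
cat > h.py <<'E'
import numpy as np,cv2
from bench import readout,cams,order,r
np.set_printoptions(precision=4,suppress=True)
def ray(p,uv):
    K=np.array([[p["fx"],0,p["cx"]],[0,p["fy"],p["cy"]],[0,0,1]])
    n=cv2.undistortPoints(np.array([[uv]],float),K,np.array(p["dist"],float))[0,0]
    T=p["world_from_camera"];d=T[:3,:3]@np.r_[n,1];return T[:3,3],d/np.linalg.norm(d)
def plane(p,uv,z):
    o,d=ray(p,uv);return o+d*(z-o[2])/d[2]
def tri(*pu):
    A=0;b=0;R=[ray(p,u) for p,u in pu]
    for o,d in R:
        M=np.eye(3)-np.outer(d,d);A=A+M;b=b+M@o
    x=np.linalg.solve(A,b);return x,max(np.linalg.norm(np.cross(x-o,d)) for o,d in R)
def proj(p,X):
    T=np.linalg.inv(p["world_from_camera"]);K=np.array([[p["fx"],0,p["cx"]],[0,p["fy"],p["cy"]],[0,0,1]])
    return cv2.projectPoints(np.array(X,float).reshape(-1,1,3),cv2.Rodrigues(T[:3,:3])[0],T[:3,3],K,np.array(p["dist"],float))[0][:,0]
E
python3 - <<'E'
from h import *
t=cams.camera_params("top");s=cams.camera_params("scene")
T=lambda u,v:(160+(u+.5)/5-.5,140+(v+.5)/5-.5)
S=lambda u,v:(190+(u+.5)/4-.5,120+(v+.5)/4-.5)
for n,a,b in(("red",(371,200),(313,240)),("yel",(626,160),(223,360)),("blu",(533,321),(187,261)),("mas",(490,170),(289,372))):
    x,e=tri((t,T(*a)),(s,S(*b)));print(n,x,e,"plane", plane(t,T(*a),.065 if n=="mas" else .134)[:2])
for n,a,b in(("rdisc",(382,250),(305,342)),("ydisc",(607,216),(222,454)),("bdisc",(520,357),(190,361))):
    print(n,tri((t,T(*a)),(s,S(*b))),plane(t,T(*a),.014)[:2],plane(s,S(*b),.014)[:2])
print("pad",tri((t,(115,215)),(s,S(492,75))),plane(t,(115,215),.004),plane(s,S(492,75),.004))
for u in((354,151),(412,154),(410,272),(351,269)):print("mat",plane(t,u,.004)[:2])
for u in ((90,122),(105,120)):print("gauge",plane(t,u,.03))
E
```

```text
red [0.5515 0.0271 0.1361] 8.736336450845464e-05 plane [0.5518 0.0271]
yel [ 0.5682 -0.0672  0.1339] 1.4350410655572422e-05 plane [ 0.5681 -0.0672]
blu [ 0.5073 -0.0333  0.135 ] 0.0004348207257739646 plane [ 0.5077 -0.033 ]
mas [ 0.5759 -0.0183  0.0662] 0.00033475672749592116 plane [ 0.5763 -0.0181]
rdisc (array([0.5497, 0.0266, 0.0157]), np.float64(0.00039863756935636547)) [0.5502 0.0269] [0.5488 0.027 ]
ydisc (array([ 0.5661, -0.0693,  0.0161]), np.float64(0.0003470003247170624)) [ 0.5662 -0.0697] [ 0.5656 -0.0682]
bdisc (array([ 0.5046, -0.0332,  0.0134]), np.float64(0.0006616908981672501)) [ 0.5049 -0.0326] [ 0.5044 -0.0339]
pad (array([0.4937, 0.286 , 0.0045]), np.float64(0.0007148974518138278)) [0.4933 0.2856 0.004 ] [0.4938 0.2871 0.004 ]
mat [ 0.6414 -0.2327]
mat [ 0.6366 -0.363 ]
mat [ 0.379  -0.3461]
mat [ 0.3846 -0.2195]
gauge [0.691  0.3437 0.03  ]
gauge [0.6959 0.3117 0.03  ]
```

Points agree within 1–2 mm and the heights fit: tops at 0.134–0.136, master at 0.066, discs about 0.015, pad 0.0045. I'll move above the board and turn the tool so that tool x = world y and tool y = world x.

>>> carry_out([
  [[-0.034,-0.0275,-0.003,0,0,0,55],[-0.034,-0.0275,-0.003,0,0,0,55],[-0.034,-0.0275,-0.003,0,0,0,55],[-0.034,-0.0275,-0.003,0,0,0,55],[-0.034,-0.0275,-0.003,0,0,0,55],[-0.034,-0.0275,-0.003,0,0,0,55],[-0.034,-0.0275,-0.003,0,0,0,55],[-0.034,-0.0275,-0.003,0,0,0,55],[-0.034,-0.0275,-0.003,0,0,0,55],[-0.034,-0.0275,-0.003,0,0,0,55]],
], grip_force=60)

```text
t: 1.1
eef_pos: [0.389, 0.1218, 0.2613]
eef_rot: [-0.0, 0.138, 0.99, 0.0]
ft_force: [0.6, 0.6, 0.0]
opening: 0.0472
grasp_force: 0.0
```

>>> carry_out([
  [[-0.034,-0.0275,-0.003,0,0,0,55],[-0.034,-0.0275,-0.003,0,0,0,55],[-0.034,-0.0275,-0.003,0,0,0,55],[-0.034,-0.0275,-0.003,0,0,0,55],[0,0,0,0,0,8.24,55],[0,0,0,0,0,8.24,55],[0,0,0,0,0,8.24,55],[0,0,0,0,0,8.24,55],[0,0,0,0,0,8.24,55],[0,0,0,0,0,8.24,55]],
])

```text
t: 2.1
eef_pos: [0.489, -0.0195, 0.2727]
eef_rot: [-0.001, 0.542, 0.84, -0.0]
ft_force: [-0.1, 0.2, 0.1]
opening: 0.0472
grasp_force: 0.0
```

>>> carry_out([
  [[0,0,0,0,0,8.24,55],[0,0,0,0,0,8.24,55],[0,0,0,0,0,8.23,55],[0,0,0,0,0,0,55],[0,0,0,0,0,0,55]],
])

```text
t: 2.6
eef_pos: [0.4891, -0.0194, 0.273]
eef_rot: [-0.0, 0.706, 0.708, -0.0]
ft_force: [0.4, 0.2, -0.6]
opening: 0.0465
grasp_force: 0.0
```

Run:
```python
from h import *
s=readout.state();print(s["t"],s["eef_pos"],s["eef_rot"],s["joint_positions"])
p=cams.camera_params("wrist");im=cams.get_image("wrist")
cv2.imwrite("pics/w1.png",im[:,:,::-1]);print(p["world_from_camera"])
print(proj(p,[[.5515,.0271,.134],[.568,-.067,.134],[.5073,-.0333,.134],[.576,-.018,.065]]))
```

```text
2.6 [ 0.4891 -0.0194  0.273 ] [-0.0003  0.7061  0.7081 -0.0003] [-0.0397  0.2062  0.0688  1.4342 -0.      1.5283]
[[ 1.      0.0032  0.0003  0.4901]
 [ 0.0032 -0.9616 -0.2744  0.0496]
 [-0.0005  0.2744 -0.9616  0.4152]
 [ 0.      0.      0.      1.    ]]
[[319.4529 129.6719]
 [329.6412 222.6147]
 [271.3693 191.0366]
 [325.2143 162.9223]]
```

View pics/w1.png

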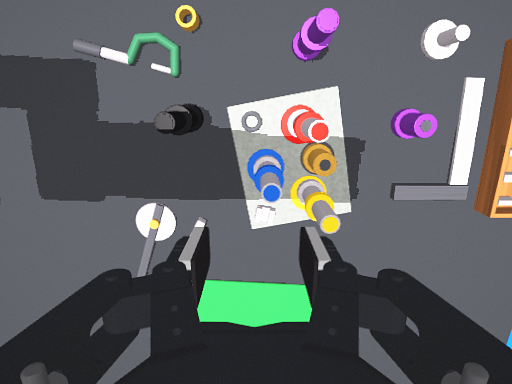

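The wrist view shows the tops at red (319,131), yellow (330,224), blue (271,192) and master bore (325,164). These are within about 1 px of the projected positions. Descending on blue.

>>> carry_out([
  [[-0.0145,0.018,0,0,0,0,55],[0,0,0.03,0,0,0,55],[0,0,0.03,0,0,0,55],[0,0,0.03,0,0,0,55],[0,0,0.03,0,0,0,55],[0,0,0.03,0,0,0,55],[0,0,0.023,0,0,0,55],[0,0,0,0,0,0,55],[0,0,0,0,0,0,55]],
])

```text
t: 3.55
eef_pos: [0.5072, -0.0339, 0.1005]
eef_rot: [-0.0, 0.707, 0.707, -0.0]
ft_force: [-0.0, -0.1, 0.9]
opening: 0.0471
grasp_force: 0.0
```

>>> carry_out([
  [[0,0,0,0,0,0,40],[0,0,0,0,0,0,30],[0,0,0,0,0,0,20],[0,0,0,0,0,0,10],[0,0,0,0,0,0,5],[0,0,0,0,0,0,5],[0,0,0,0,0,0,5]],
])

```text
t: 4.25
eef_pos: [0.5079, -0.034, 0.1019]
eef_rot: [0.001, 0.707, 0.707, 0.001]
ft_force: [-3.0, 0.5, 5.7]
opening: 0.0207
grasp_force: 58.4
```

>>> carry_out([
  [[0,0,-0.01,0,0,0,5],[0,0,-0.02,0,0,0,5],[0,0,-0.03,0,0,0,5],[0,0,-0.03,0,0,0,5],[0,0,-0.03,0,0,0,5],[0,0,-0.02,0,0,0,5],[0,0,-0.01,0,0,0,5],[0,0,0,0,0,0,5]],
])

```text
t: 5.05
eef_pos: [0.5081, -0.034, 0.2518]
eef_rot: [0.001, 0.707, 0.707, 0.001]
ft_force: [-0.2, 0.9, -3.0]
opening: 0.0205
grasp_force: 58.9
```

>>> carry_out([
  [[-0.014,-0.004,0,0,0,0,5],[-0.028,-0.009,0,0,0,0,5],[-0.034,-0.0105,0,0,0,0,5],[-0.034,-0.0105,0,0,0,0,5],[-0.034,-0.0105,0,0,0,0,5],[-0.034,-0.0105,0,0,0,0,5],[-0.034,-0.0105,0,0,0,0,5],[-0.026,-0.008,0,0,0,0,5],[-0.014,-0.0035,0,0,0,0,5],[0,0,0,0,0,0,5]],
])

```text
t: 6.05
eef_pos: [0.4288, -0.2875, 0.2488]
eef_rot: [-0.001, 0.708, 0.706, -0.0]
ft_force: [0.4, 0.7, -2.4]
opening: 0.0201
grasp_force: 58.9
```

Run:
```python
from h import *
s=readout.state();print(s["t"],s["eef_pos"],s["eef_rot"],s["ft_force"])
p=cams.camera_params("wrist");im=cams.get_image("wrist")
cv2.imwrite("pics/w2.png",im[:,:,::-1])
```

```text
6.05 [ 0.4288 -0.2875  0.2488] [-0.0013  0.7084  0.7058 -0.0004] [ 0.4266  0.6609 -2.4181]
```

View pics/w2.png

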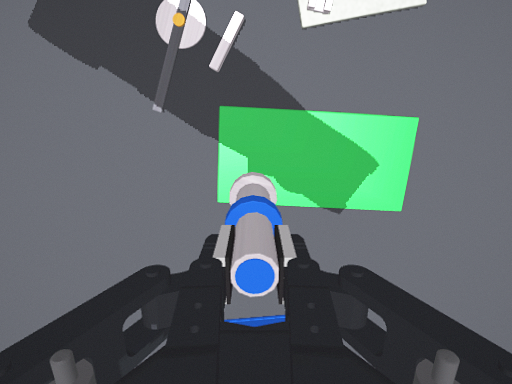

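The held blue mandrel hangs straight (bottom (253,188), top (254,275)), above the mat (corners (220,107), (418,118), (402,211), (218,203)). Lowering.

>>> carry_out([
  [[0,0,0.015,0,0,0,5],[0,0,0.03,0,0,0,5],[0,0,0.03,0,0,0,5],[0,0,0.03,0,0,0,5],[0,0,0.03,0,0,0,5],[0,0,0.012,0,0,0,5],[0,0,0.005,0,0,0,5],[0,0,0.003,0,0,0,5],[0,0,0.002,0,0,0,5],[0,0,0,0,0,0,5]],
])

```text
t: 7.1
eef_pos: [0.431, -0.2863, 0.0943]
eef_rot: [0.001, 0.707, 0.707, 0.0]
ft_force: [0.2, 0.3, -1.2]
opening: 0.0207
grasp_force: 59.0
```

>>> carry_out([
  [[0,0,0.001,0,0,0,5],[0,0,0.0005,0,0,0,5],[0,0,0,0,0,0,5]],
])

```text
t: 7.4
eef_pos: [0.4304, -0.2861, 0.0921]
eef_rot: [0.0, 0.707, 0.707, 0.0]
ft_force: [0.2, -0.6, -2.2]
opening: 0.02
grasp_force: 59.0
```

>>> carry_out([
  [[0,0,0.001,0,0,0,5],[0,0,0.001,0,0,0,5],[0,0,0,0,0,0,5]],
])

```text
t: 7.7
eef_pos: [0.4306, -0.2865, 0.0919]
eef_rot: [0.001, 0.707, 0.707, -0.0]
ft_force: [-3.1, 1.1, 10.1]
opening: 0.0205
grasp_force: 60.7
```

Contact at the expected height. Releasing and going over red.

>>> carry_out([
  [[0,0,-0.001,0,0,0,15],[0,0,0,0,0,0,30],[0,0,0,0,0,0,45],[0,0,0,0,0,0,55],[0,0,0,0,0,0,55],[0,0,-0.03,0,0,0,55],[0,0,-0.04,0,0,0,55],[0,0,-0.04,0,0,0,55],[0,0,-0.04,0,0,0,55],[0,0,-0.01,0,0,0,55]],
])

```text
t: 8.7
eef_pos: [0.4323, -0.2873, 0.2559]
eef_rot: [0.004, 0.707, 0.707, 0.001]
ft_force: [0.7, 0.5, -0.1]
opening: 0.047
grasp_force: 0.0
```

>>> carry_out([
  [[0.035,0.0135,0,0,0,0,55],[0.035,0.0135,0,0,0,0,55],[0.035,0.0135,0,0,0,0,55],[0.035,0.0135,0,0,0,0,55],[0.035,0.0135,0,0,0,0,55],[0.035,0.0135,0,0,0,0,55],[0.035,0.0135,0,0,0,0,55],[0.035,0.0135,0,0,0,0,55],[0.033,0.013,0,0,0,0,55],[0,0,0,0,0,0,55]],
])

```text
t: 9.7
eef_pos: [0.5521, 0.0309, 0.2493]
eef_rot: [-0.001, 0.705, 0.709, 0.0]
ft_force: [0.3, 0.4, -0.8]
opening: 0.0469
grasp_force: 0.0
```

Run:
```python
from h import *
s=readout.state();print(s["t"],s["eef_pos"],s["eef_rot"],s["ft_force"])
im=cams.get_image("scene")[:,:,::-1]
cv2.imwrite("pics/s1.png",im)
```

```text
9.7 [0.5521 0.0309 0.2493] [-0.0008  0.7052  0.709   0.    ] [ 0.2918  0.4362 -0.8346]
```

View pics/s1.png

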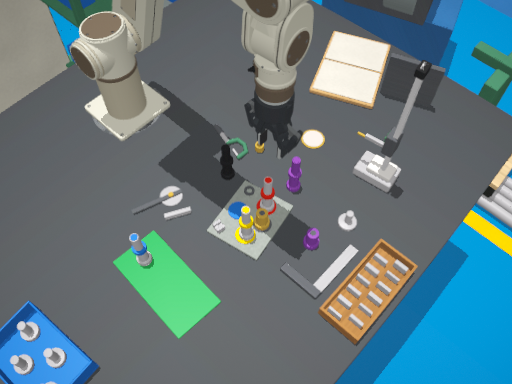

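Blue stands on the mat at (141,250). The red, yellow and master pieces are untouched. Descending on red.

>>> carry_out([
  [[0,0,0,0,0,0,55],[0,0,0.03,0,0,0,55],[0,0,0.03,0,0,0,55],[0,0,0.03,0,0,0,55],[0,0,0.03,0,0,0,55],[0,0,0.02,0,0,0,55],[0,0,0.01,0,0,0,55],[0,0,0,0,0,0,55],[0,0,0,0,0,0,55]],
])

```text
t: 10.65
eef_pos: [0.5518, 0.0264, 0.1017]
eef_rot: [0.0, 0.708, 0.707, 0.0]
ft_force: [0.3, 0.7, -0.1]
opening: 0.0471
grasp_force: 0.0
```

>>> carry_out([
  [[0,0,0,0,0,0,40],[0,0,0,0,0,0,30],[0,0,0,0,0,0,20],[0,0,0,0,0,0,10],[0,0,0,0,0,0,5],[0,0,0,0,0,0,5],[0,0,0,0,0,0,5]],
])

```text
t: 11.35
eef_pos: [0.5516, 0.0271, 0.1021]
eef_rot: [0.001, 0.707, 0.707, 0.0]
ft_force: [-2.3, -0.7, 6.6]
opening: 0.0206
grasp_force: 58.5
```

>>> carry_out([
  [[0,0,-0.01,0,0,0,5],[0,0,-0.02,0,0,0,5],[0,0,-0.03,0,0,0,5],[0,0,-0.03,0,0,0,5],[0,0,-0.03,0,0,0,5],[0,0,-0.02,0,0,0,5],[0,0,-0.01,0,0,0,5],[0,0,0,0,0,0,5]],
])

```text
t: 12.15
eef_pos: [0.5519, 0.0271, 0.2519]
eef_rot: [0.001, 0.707, 0.707, 0.001]
ft_force: [0.8, 0.3, -4.7]
opening: 0.0208
grasp_force: 59.2
```

>>> carry_out([
  [[-0.017,-0.0025,0,0,0,0,5],[-0.03,-0.004,0,0,0,0,5],[-0.04,-0.005,0,0,0,0,5],[-0.042,-0.0055,0,0,0,0,5],[-0.042,-0.0055,0,0,0,0,5],[-0.042,-0.0055,0,0,0,0,5],[-0.04,-0.005,0,0,0,0,5],[-0.035,-0.0045,0,0,0,0,5],[-0.019,-0.0025,0,0,0,0,5],[-0.01,-0.001,0,0,0,0,5]],
])

```text
t: 13.15
eef_pos: [0.5088, -0.2915, 0.2483]
eef_rot: [-0.002, 0.708, 0.706, -0.001]
ft_force: [0.8, 1.9, -4.6]
opening: 0.0206
grasp_force: 59.1
```

>>> carry_out([
  [[0,0,0.015,0,0,0,5],[0,0,0.03,0,0,0,5],[0,0,0.03,0,0,0,5],[0,0,0.03,0,0,0,5],[0,0,0.03,0,0,0,5],[0,0,0.012,0,0,0,5],[0,0,0.005,0,0,0,5],[0,0,0.003,0,0,0,5],[0,0,0.002,0,0,0,5],[0,0,0,0,0,0,5]],
])

```text
t: 14.15
eef_pos: [0.5111, -0.2903, 0.095]
eef_rot: [0.001, 0.707, 0.707, 0.0]
ft_force: [-0.3, -0.5, -4.1]
opening: 0.0203
grasp_force: 59.1
```

>>> carry_out([
  [[0,0,0.001,0,0,0,5],[0,0,0.001,0,0,0,5],[0,0,0.001,0,0,0,5],[0,0,0.0005,0,0,0,5],[0,0,0,0,0,0,5]],
])

```text
t: 14.65
eef_pos: [0.5107, -0.2904, 0.0921]
eef_rot: [0.001, 0.707, 0.707, 0.0]
ft_force: [-3.1, 1.1, 5.1]
opening: 0.0205
grasp_force: 60.4
```

>>> carry_out([
  [[0,0,-0.001,0,0,0,15],[0,0,0,0,0,0,30],[0,0,0,0,0,0,45],[0,0,0,0,0,0,55],[0,0,0,0,0,0,55],[0,0,-0.03,0,0,0,55],[0,0,-0.04,0,0,0,55],[0,0,-0.04,0,0,0,55],[0,0,-0.04,0,0,0,55],[0,0,-0.01,0,0,0,55]],
])

```text
t: 15.65
eef_pos: [0.5123, -0.2911, 0.257]
eef_rot: [0.005, 0.707, 0.707, 0.001]
ft_force: [0.1, -0.6, 0.3]
opening: 0.0471
grasp_force: 0.0
```

>>> carry_out([
  [[0.03,0.008,0,0,0,0,55],[0.035,0.009,0,0,0,0,55],[0.035,0.009,0,0,0,0,55],[0.035,0.009,0,0,0,0,55],[0.035,0.009,0,0,0,0,55],[0.0325,0.008,0,0,0,0,55],[0.02,0.0055,0,0,0,0,55],[0,0,0,0,0,0,55],[0,0,0,0,0,0,55]],
])

```text
t: 16.55
eef_pos: [0.5675, -0.0673, 0.2506]
eef_rot: [-0.0, 0.707, 0.707, -0.001]
ft_force: [0.5, -0.2, 0.5]
opening: 0.0466
grasp_force: 0.0
```

>>> carry_out([
  [[0,0,0.03,0,0,0,55],[0,0,0.03,0,0,0,55],[0,0,0.03,0,0,0,55],[0,0,0.03,0,0,0,55],[0,0,0.02,0,0,0,55],[0,0,0.01,0,0,0,55],[0,0,0,0,0,0,55],[0,0,0,0,0,0,55]],
])

```text
t: 17.35
eef_pos: [0.5683, -0.0682, 0.1021]
eef_rot: [0.001, 0.708, 0.707, 0.0]
ft_force: [0.6, 0.2, -0.7]
opening: 0.0473
grasp_force: 0.0
```

>>> carry_out([
  [[0,0,0,0,0,0,40],[0,0,0,0,0,0,30],[0,0,0,0,0,0,20],[0,0,0,0,0,0,10],[0,0,0,0,0,0,5],[0,0,0,0,0,0,5],[0,0,0,0,0,0,5]],
])

```text
t: 18.05
eef_pos: [0.5683, -0.0675, 0.1027]
eef_rot: [0.001, 0.707, 0.707, 0.0]
ft_force: [-1.2, -0.9, 6.2]
opening: 0.0202
grasp_force: 58.5
```

>>> carry_out([
  [[0,0,-0.01,0,0,0,5],[0,0,-0.02,0,0,0,5],[0,0,-0.03,0,0,0,5],[0,0,-0.03,0,0,0,5],[0,0,-0.03,0,0,0,5],[0,0,-0.02,0,0,0,5],[0,0,-0.01,0,0,0,5],[0,0,0,0,0,0,5]],
])

```text
t: 18.85
eef_pos: [0.5685, -0.0675, 0.2527]
eef_rot: [0.001, 0.707, 0.707, 0.001]
ft_force: [0.4, 0.4, -3.0]
opening: 0.0204
grasp_force: 58.9
```

>>> carry_out([
  [[-0.012,0.001,0,0,0,0,5],[-0.024,0.002,0,0,0,0,5],[-0.03,0.003,0,0,0,0,5],[-0.03,0.003,0,0,0,0,5],[-0.03,0.003,0,0,0,0,5],[-0.03,0.003,0,0,0,0,5],[-0.03,0.003,0,0,0,0,5],[-0.024,0.0025,0,0,0,0,5],[-0.0115,0.001,0,0,0,0,5],[-0.005,0.0005,0,0,0,0,5]],
])

```text
t: 19.85
eef_pos: [0.5889, -0.2953, 0.2492]
eef_rot: [-0.002, 0.708, 0.706, -0.001]
ft_force: [0.5, -0.9, -2.0]
opening: 0.0205
grasp_force: 58.9
```

>>> carry_out([
  [[0,0,0.015,0,0,0,5],[0,0,0.03,0,0,0,5],[0,0,0.03,0,0,0,5],[0,0,0.03,0,0,0,5],[0,0,0.03,0,0,0,5],[0,0,0.012,0,0,0,5],[0,0,0.005,0,0,0,5],[0,0,0.004,0,0,0,5],[0,0,0.002,0,0,0,5],[0,0,0,0,0,0,5]],
])

```text
t: 20.85
eef_pos: [0.5905, -0.2943, 0.0946]
eef_rot: [0.001, 0.707, 0.707, 0.0]
ft_force: [0.1, 0.8, -2.5]
opening: 0.0205
grasp_force: 59.0
```

>>> carry_out([
  [[0,0,0.001,0,0,0,5],[0,0,0.001,0,0,0,5],[0,0,0.0005,0,0,0,5],[0,0,0,0,0,0,5]],
])

```text
t: 21.25
eef_pos: [0.5904, -0.2944, 0.0927]
eef_rot: [0.001, 0.707, 0.707, 0.0]
ft_force: [-0.8, 0.6, 4.7]
opening: 0.0204
grasp_force: 59.9
```

>>> carry_out([
  [[0,0,-0.001,0,0,0,15],[0,0,0,0,0,0,30],[0,0,0,0,0,0,45],[0,0,0,0,0,0,55],[0,0,0,0,0,0,55],[0,0,-0.03,0,0,0,55],[0,0,-0.04,0,0,0,55],[0,0,-0.04,0,0,0,55],[0,0,-0.04,0,0,0,55],[0,0,-0.01,0,0,0,55]],
])

```text
t: 22.25
eef_pos: [0.5917, -0.2949, 0.258]
eef_rot: [0.005, 0.707, 0.707, 0.002]
ft_force: [-0.2, 0.0, 0.6]
opening: 0.0469
grasp_force: 0.0
```

>>> carry_out([
  [[0.035,-0.007,0,0,0,0,55],[0.035,-0.007,0,0,0,0,55],[0.035,-0.007,0,0,0,0,55],[0.035,-0.007,0,0,0,0,55],[0.035,-0.007,0,0,0,0,55],[0.035,-0.007,0,0,0,0,55],[0.035,-0.007,0,0,0,0,55],[0.02,-0.001,0,0,0,0,55],[0,0,0,0,0,0,55],[0,0,0,0,0,0,55]],
])

```text
t: 23.25
eef_pos: [0.5397, -0.0288, 0.2515]
eef_rot: [0.0, 0.707, 0.707, -0.0]
ft_force: [0.6, -0.8, 0.2]
opening: 0.0471
grasp_force: 0.0
```

Run:
```python
from h import *
s=readout.state();print(s["t"],s["eef_pos"],s["eef_rot"],s["ft_force"])
p=cams.camera_params("wrist");im=cams.get_image("wrist");tp=cams.camera_params("top");it=cams.get_image("top")
np.save("pics/w3.npy",im);np.save("pics/t3.npy",it)
cv2.imwrite("pics/w3.png",cv2.resize(im[40:240,120:400,::-1],None,fx=2.8,fy=2.8,interpolation=cv2.INTER_CUBIC))
def disc(im,p,n,f,z=.014,A=60):
    h=cv2.cvtColor(im,cv2.COLOR_RGB2HSV)
    m=f(h[...,0].astype(int),h[...,1],h[...,2]).astype(np.uint8)
    c=cv2.findContours(m,cv2.RETR_EXTERNAL,cv2.CHAIN_APPROX_NONE)[0]
    for k in c:
        if cv2.contourArea(k)>A:
            (x,y),d,a=cv2.fitEllipse(k);X=plane(p,(x,y),z);print(n,(round(x,1),round(y,1)),np.round(d,1),X[:2])
R=lambda h,s,v:((h<6)|(h>174))&(s>120)&(v>70)
Y=lambda h,s,v:(h>25)&(h<35)&(s>140)&(v>70)
B=lambda h,s,v:(h>98)&(h<115)&(s>150)&(v>80)
for i,q in((im,p),(it,tp)):
    for n,f in(("red",R),("yel",Y),("blu",B)):disc(i,q,n,f)
```

```text
23.25 [ 0.5397 -0.0288  0.2515] [ 0.      0.7068  0.7074 -0.0003] [ 0.6245 -0.7844  0.224 ]
red (261.8, 117.3) [39.3 40.6] [0.5503 0.0247]
yel (505.7, 320.5) [12.3 14.7] [ 0.9495 -0.2907]
yel (273.6, 190.5) [34.9 35.6] [ 0.5669 -0.0711]
blu (504.7, 336.3) [15.9 21.9] [ 0.9571 -0.3231]
blu (507.8, 305.6) [ 7.  30.7] [ 0.945  -0.2618]
blu (227.5, 162.9) [37.2 38. ] [ 0.5058 -0.0336]
blu (506.4, 202.3) [ 9.6 85.1] [ 0.5295 -0.5634]
blu (492.4, 13.0) [30.4 45.9] [ 0.9804 -0.5719]
blu (433.1, 12.3) [28.  48.3] [ 0.9771 -0.4281]
blu (126.8, 8.8) [ 19.1 230.9] [0.9691 0.2872]
blu (14.7, 6.9) [17.5 27.9] [0.9713 0.5479]
```

View pics/w3.png

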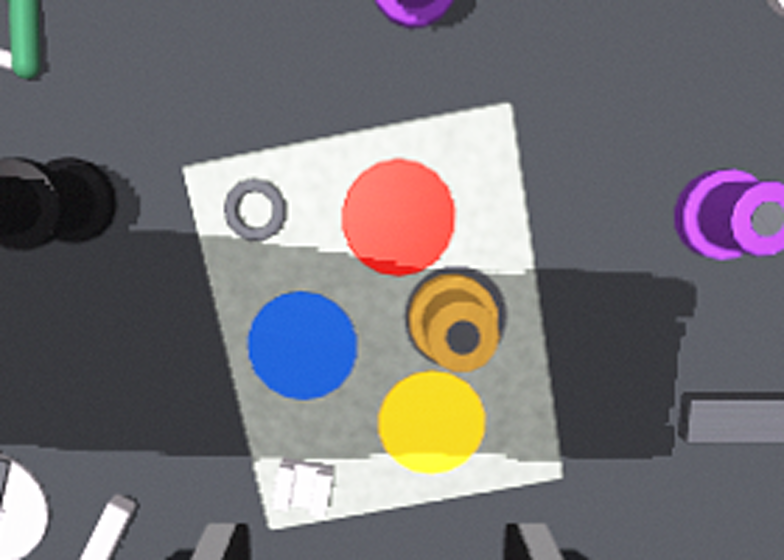

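The wrist view shows the empty discs (full-image px): red (262,117), blue (228,163) and yellow (274,190). The master's bore is at (285,160), giving about (0.5755,-0.019). Grasping the master.

>>> carry_out([
  [[0.01,0.036,0,0,0,0,60],[0,0,0.04,0,0,0,60],[0,0,0.04,0,0,0,60],[0,0,0.04,0,0,0,60],[0,0,0.04,0,0,0,60],[0,0,0.03,0,0,0,60],[0,0,0.02,0,0,0,60],[0,0,0.01,0,0,0,60],[0,0,0,0,0,0,60],[0,0,0,0,0,0,60]],
])

```text
t: 24.35
eef_pos: [0.5766, -0.0196, 0.0326]
eef_rot: [0.001, 0.707, 0.707, 0.0]
ft_force: [0.4, 0.7, 0.2]
opening: 0.0511
grasp_force: 0.0
```

>>> carry_out([
  [[0,0,0,0,0,0,50],[0,0,0,0,0,0,40],[0,0,0,0,0,0,30],[0,0,0,0,0,0,20],[0,0,0,0,0,0,15],[0,0,0,0,0,0,15],[0,0,0,0,0,0,15]],
])

```text
t: 25.05
eef_pos: [0.5767, -0.019, 0.0333]
eef_rot: [0.001, 0.707, 0.707, 0.001]
ft_force: [-1.0, -0.7, 5.2]
opening: 0.0283
grasp_force: 59.4
```

>>> carry_out([
  [[0,0,-0.01,0,0,0,15],[0,0,-0.02,0,0,0,15],[0,0,-0.03,0,0,0,15],[0,0,-0.03,0,0,0,15],[0,0,-0.03,0,0,0,15],[0,0,-0.03,0,0,0,15],[0,0,-0.01,0,0,0,15],[0,0,0,0,0,0,15]],
])

```text
t: 25.85
eef_pos: [0.5768, -0.019, 0.1935]
eef_rot: [0.001, 0.707, 0.707, 0.001]
ft_force: [-0.0, -1.1, -2.3]
opening: 0.0286
grasp_force: 59.4
```

>>> carry_out([
  [[0.015,-0.006,0,0,0,0,15],[0.03,-0.012,0,0,0,0,15],[0.035,-0.014,0,0,0,0,15],[0.04,-0.016,0,0,0,0,15],[0.04,-0.016,0,0,0,0,15],[0.04,-0.016,0,0,0,0,15],[0.035,-0.014,0,0,0,0,15],[0.03,-0.012,0,0,0,0,15],[0.015,-0.006,0,0,0,0,15],[0,0,0,0,0,0,15]],
])

```text
t: 26.85
eef_pos: [0.4609, 0.2631, 0.1894]
eef_rot: [-0.001, 0.705, 0.709, -0.002]
ft_force: [-0.5, 0.2, -2.0]
opening: 0.0286
grasp_force: 59.4
```

Run:
```python
from h import *
s=readout.state();print(s["t"],s["eef_pos"],s["eef_rot"],s["ft_force"])
p=cams.camera_params("wrist");im=cams.get_image("wrist");print(p["world_from_camera"][:3,3],proj(p,[[.4937,.286,.004]]))
cv2.imwrite("pics/w4.png",cv2.resize(im[0:384,100:460,::-1],None,fx=1.5,fy=1.5,interpolation=cv2.INTER_CUBIC))
h=cv2.cvtColor(im,cv2.COLOR_RGB2HSV);m=((h[...,2]>60)&((h[...,1]<60)&(h[...,2]>180)|(h[...,0]>12)&(h[...,0]<28)&(h[...,1]>80))).astype(np.uint8)
for k in cv2.findContours(m,0,1)[0]:
    if cv2.contourArea(k)>400:
        (x,y),d,a=cv2.fitEllipse(k);print(x,y,d,plane(p,(x,y),.004))
```

```text
26.85 [0.4609 0.2631 0.1894] [-0.0011  0.7055  0.7087 -0.0021] [-0.4826  0.2423 -1.9626]
[0.4622 0.3323 0.3315] [[283.4804 147.4389]]
491.8591003417969 316.66070556640625 (18.642009735107422, 52.64451599121094) [0.7907 0.056  0.004 ]
465.6836242675781 269.091796875 (29.015819549560547, 37.852752685546875) [0.7348 0.1318 0.004 ]
254.12290954589844 248.8336944580078 (68.48604583740234, 115.35177612304688) [0.4617 0.1611 0.004 ]
285.15765380859375 149.3943328857422 (54.58881378173828, 58.99948501586914) [0.4956 0.2838 0.004 ]
468.7686767578125 127.3633041381836 (76.2846450805664, 99.423095703125) [0.7007 0.3108 0.004 ]
```

View pics/w4.png

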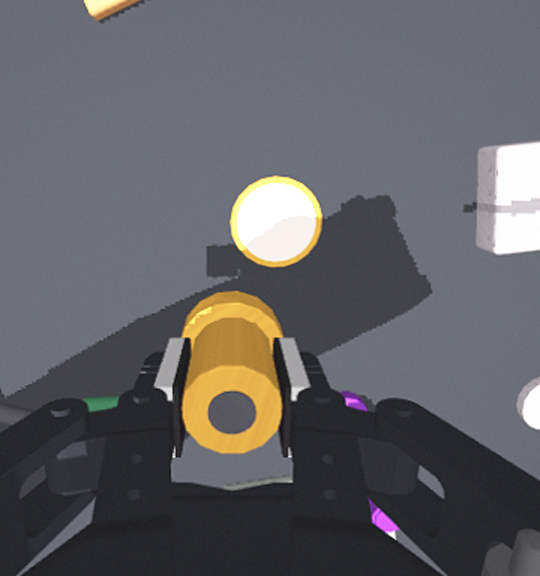

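The pad is centred at full px (284,148), matching the earlier fit of about (0.495,0.2855). The scriber points along +x at (413,138). Moving over it.

>>> carry_out([
  [[0.007,0.008,0,0,0,0,15],[0.01,0.0125,0,0,0,0,15],[0.0075,0.01,0,0,0,0,15],[0,0,0.01,0,0,0,15],[0,0,0.03,0,0,0,15],[0,0,0.04,0,0,0,15],[0,0,0.03,0,0,0,15],[0,0,0.02,0,0,0,15],[0,0,0,0,0,0,15],[0,0,0,0,0,0,15]],
])

```text
t: 27.9
eef_pos: [0.494, 0.2846, 0.0613]
eef_rot: [-0.0, 0.708, 0.707, -0.001]
ft_force: [0.9, -0.7, -0.8]
opening: 0.0285
grasp_force: 59.5
```

>>> carry_out([
  [[0.001,0.001,0.012,0,0,0,15],[0,0,0.01,0,0,0,15],[0,0,0.005,0,0,0,15],[0,0,0.003,0,0,0,15],[0,0,0.002,0,0,0,15],[0,0,0.001,0,0,0,15],[0,0,0,0,0,0,15]],
])

```text
t: 28.6
eef_pos: [0.4954, 0.2866, 0.0289]
eef_rot: [0.0, 0.707, 0.707, 0.0]
ft_force: [-0.2, -0.3, -1.7]
opening: 0.029
grasp_force: 59.5
```

>>> carry_out([
  [[0,0,0.001,0,0,0,15],[0,0,0.001,0,0,0,15],[0,0,0,0,0,0,15]],
])

```text
t: 28.9
eef_pos: [0.4956, 0.2867, 0.0274]
eef_rot: [0.0, 0.707, 0.707, 0.0]
ft_force: [-1.2, 0.2, 2.2]
opening: 0.0287
grasp_force: 59.9
```

>>> carry_out([
  [[0,0,0,0,0,0,25],[0,0,0,0,0,0,40],[0,0,0,0,0,0,55],[0,0,0,0,0,0,60],[0,0,0,0,0,0,60],[0,0,-0.03,0,0,0,60],[0,0,-0.04,0,0,0,60],[0,0,-0.05,0,0,0,60],[0,0,-0.05,0,0,0,60],[0,0,-0.05,0,0,0,60]],
])

```text
t: 29.9
eef_pos: [0.495, 0.2863, 0.2488]
eef_rot: [0.0, 0.707, 0.707, 0.0]
ft_force: [1.7, 0.9, -0.6]
opening: 0.0513
grasp_force: 0.0
```

>>> carry_out([
  [[-0.025,-0.01,0,0,0,0,60],[-0.025,-0.01,0,0,0,0,60],[0,0,0,0,0,0,60],[0,0,0,0,0,0,60]],
])

```text
t: 30.3
eef_pos: [0.4754, 0.2363, 0.2471]
eef_rot: [-0.0, 0.707, 0.707, 0.0]
ft_force: [0.4, -0.0, -0.0]
opening: 0.0512
grasp_force: 0.0
```

Run:
```python
from h import *
s=readout.state();print(s["t"],s["eef_pos"],s["eef_rot"],s["ft_force"])
p=cams.camera_params("wrist");im=cams.get_image("wrist");u=proj(p,[[.495,.2855,.004],[.495,.2855,.059]]);print(u)
x,y=u[0].astype(int);x0,y0=max(x-60,0),max(y-50,0)
print(x0,y0);w=cv2.resize(im[y0:y0+110,x0:x0+130,::-1],None,fx=4,fy=4,interpolation=cv2.INTER_CUBIC)
cv2.imwrite("pics/w5.png",w)
```

```text
30.3 [0.4754 0.2363 0.2471] [-0.      0.7075  0.7067  0.0004] [ 0.4436 -0.0087 -0.0111]
[[268.4518 120.7564]
 [270.8357 123.3763]]
208 70
```

View pics/w5.png

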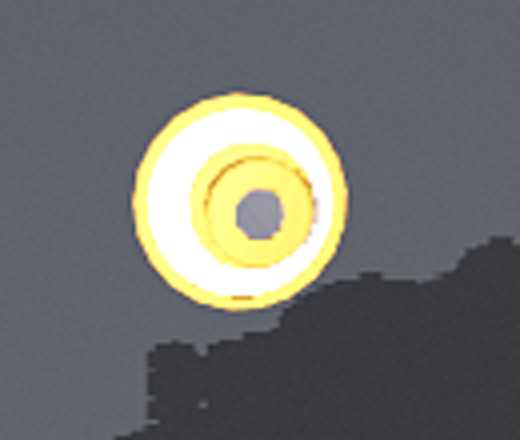

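The pad circle is centred at crop (240,201) and the master's flange at about (255,207). Allowing for parallax, the master sits about 3.3 mm too far along +x and 1 mm low in y. I'll regrasp and correct it.

>>> carry_out([
  [[0.025,0.01,0,0,0,0,60],[0.025,0.01,0,0,0,0,60],[0,0,0.05,0,0,0,60],[0,0,0.05,0,0,0,60],[0,0,0.05,0,0,0,60],[0,0,0.04,0,0,0,60],[0,0,0.018,0,0,0,60],[0,0,0.01,0,0,0,60],[0,0,0,0,0,0,60],[0,0,0,0,0,0,60]],
])

```text
t: 31.35
eef_pos: [0.4963, 0.2874, 0.0296]
eef_rot: [0.0, 0.707, 0.707, 0.001]
ft_force: [-0.1, -0.3, -0.5]
opening: 0.0516
grasp_force: 0.0
```

>>> carry_out([
  [[0,0,0,0,0,0,50],[0,0,0,0,0,0,40],[0,0,0,0,0,0,30],[0,0,0,0,0,0,20],[0,0,0,0,0,0,15],[0,0,0,0,0,0,15],[0,0,0,0,0,0,15]],
])

```text
t: 32.05
eef_pos: [0.4965, 0.2872, 0.0305]
eef_rot: [0.0, 0.707, 0.707, 0.002]
ft_force: [-0.3, -0.2, 7.0]
opening: 0.0284
grasp_force: 59.2
```

>>> carry_out([
  [[0,0,-0.003,0,0,0,15],[0,0,-0.003,0,0,0,15],[0,0,0,0,0,0,15],[0,0,0,0,0,0,15]],
])

```text
t: 32.45
eef_pos: [0.4951, 0.2864, 0.0345]
eef_rot: [-0.0, 0.707, 0.707, -0.0]
ft_force: [-0.4, -0.3, -1.8]
opening: 0.0285
grasp_force: 59.2
```

>>> carry_out([
  [[0.001,-0.0033,0,0,0,0,15],[0,0,0,0,0,0,15],[0,0,0.002,0,0,0,15],[0,0,0.001,0,0,0,15],[0,0,0.001,0,0,0,15],[0,0,0.001,0,0,0,15],[0,0,0,0,0,0,15]],
])

```text
t: 33.15
eef_pos: [0.492, 0.2875, 0.0306]
eef_rot: [-0.0, 0.707, 0.707, 0.0]
ft_force: [-2.6, -1.3, 4.6]
opening: 0.0281
grasp_force: 59.9
```

>>> carry_out([
  [[0,0,0,0,0,0,25],[0,0,0,0,0,0,40],[0,0,0,0,0,0,55],[0,0,0,0,0,0,60],[0,0,0,0,0,0,60],[0,0,-0.03,0,0,0,60],[0,0,-0.04,0,0,0,60],[0,0,-0.05,0,0,0,60],[0,0,-0.05,0,0,0,60],[0,0,-0.05,0,0,0,60]],
])

```text
t: 34.15
eef_pos: [0.4918, 0.2874, 0.2517]
eef_rot: [-0.0, 0.707, 0.707, 0.0]
ft_force: [1.2, 1.2, 0.4]
opening: 0.051
grasp_force: 0.0
```

>>> carry_out([
  [[-0.025,-0.01,0,0,0,0,60],[-0.025,-0.01,0,0,0,0,60],[0,0,0,0,0,0,60],[0,0,0,0,0,0,60]],
])

```text
t: 34.55
eef_pos: [0.4721, 0.2374, 0.25]
eef_rot: [-0.0, 0.707, 0.707, 0.0]
ft_force: [-0.6, 0.2, -0.5]
opening: 0.0513
grasp_force: 0.0
```

Run:
```python
from h import *
s=readout.state();print(s["t"],s["eef_pos"],s["eef_rot"],s["ft_force"])
p=cams.camera_params("wrist");im=cams.get_image("wrist");u=proj(p,[[.493,.2865,.004],[.493,.2865,.059]]);print(u)
x,y=u[0].astype(int);x0,y0=max(x-60,0),max(y-50,0)
w=cv2.resize(im[y0:y0+110,x0:x0+130,::-1],None,fx=4,fy=4,interpolation=cv2.INTER_CUBIC);cv2.imwrite("pics/w6.png",w)
h=cv2.cvtColor(w,cv2.COLOR_BGR2HSV)
m=((h[...,2]>190)).astype(np.uint8)
C,H=cv2.findContours(m,cv2.RETR_CCOMP,1)
for k,hh in zip(C,H[0]):
    if cv2.contourArea(k)>300:
        (x,y),d,a=cv2.fitEllipse(k);x=(x+.5)/4-.5+x0;y=(y+.5)/4-.5+y0
        print(hh[3],cv2.contourArea(k),(x,y),d,"z4",plane(p,(x,y),.004)[:2],"z59",plane(p,(x,y),.059)[:2])
```

```text
34.55 [0.4721 0.2374 0.25  ] [-0.      0.7074  0.7068  0.0004] [-0.6131  0.175  -0.5002]
[[269.3167 120.6597]
 [271.8208 123.2406]]
-1 35237.5 (np.float64(269.96793365478516), np.float64(120.75569152832031)) (210.06802368164062, 213.63082885742188) z4 [0.4938 0.2864] z59 [0.4909 0.2892]
0 1799.0 (np.float64(271.84169006347656), np.float64(123.75037384033203)) (46.825218200683594, 49.3341064453125) z4 [0.4963 0.2826] z59 [0.493  0.2859]
```

View pics/w6.png

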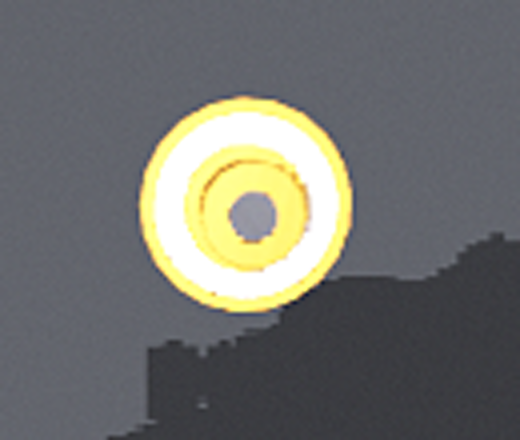

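Pad at (0.4938,0.2864) and master at (0.4930,0.2859): centred to 1 mm. The same check shows the wrist camera reads (+1,-1.5) mm against the robot. The discs then agree with the triangulation: red (.5495,.0264), yellow (.566,-.0694), blue (.5047,-.0328). Fetching yellow.

>>> carry_out([
  [[-0.038,0.0085,0,0,0,0,55],[-0.038,0.0085,0,0,0,0,55],[-0.038,0.0085,0,0,0,0,55],[-0.038,0.0085,0,0,0,0,55],[-0.038,0.0085,0,0,0,0,55],[-0.038,0.0085,0,0,0,0,55],[-0.038,0.0085,0,0,0,0,55],[-0.038,0.0085,0,0,0,0,55],[-0.038,0.0085,0,0,0,0,55],[-0.038,0.0085,0,0,0,0,55]],
])

```text
t: 35.6
eef_pos: [0.558, -0.1435, 0.2491]
eef_rot: [-0.0, 0.707, 0.707, 0.0]
ft_force: [0.2, -0.3, 0.3]
opening: 0.0473
grasp_force: 0.0
```

>>> carry_out([
  [[-0.038,0.0085,0,0,0,0,55],[-0.038,0.0085,0,0,0,0,55],[-0.038,0.0085,0,0,0,0,55],[-0.038,0.0085,0,0,0,0,55],[0,0,0,0,0,0,55],[0,0,0,0,0,0,55],[0,0,0,0,0,0,55]],
])

```text
t: 36.3
eef_pos: [0.5913, -0.2933, 0.2492]
eef_rot: [-0.001, 0.707, 0.707, 0.0]
ft_force: [0.3, -0.4, -0.7]
opening: 0.047
grasp_force: 0.0
```

Descend 0.157 to TCP ≈0.092, then grip.

>>> carry_out([
  [[-0.001,-0.001,0.03,0,0,0,55],[0,0,0.03,0,0,0,55],[0,0,0.03,0,0,0,55],[0,0,0.03,0,0,0,55],[0,0,0.025,0,0,0,55],[0,0,0.012,0,0,0,55],[0,0,0,0,0,0,55],[0,0,0,0,0,0,55]],
])

```text
t: 37.1
eef_pos: [0.5908, -0.2951, 0.0942]
eef_rot: [0.001, 0.707, 0.707, 0.0]
ft_force: [0.1, 0.0, 0.6]
opening: 0.0467
grasp_force: 0.0
```

>>> carry_out([
  [[0,0,0,0,0,0,40],[0,0,0,0,0,0,30],[0,0,0,0,0,0,20],[0,0,0,0,0,0,10],[0,0,0,0,0,0,5],[0,0,0,0,0,0,5],[0,0,0,0,0,0,5]],
])

```text
t: 37.8
eef_pos: [0.5905, -0.296, 0.0946]
eef_rot: [0.001, 0.707, 0.707, 0.0]
ft_force: [-0.6, 1.2, 5.2]
opening: 0.0205
grasp_force: 58.6
```

>>> carry_out([
  [[0,0,-0.01,0,0,0,5],[0,0,-0.02,0,0,0,5],[0,0,-0.03,0,0,0,5],[0,0,-0.03,0,0,0,5],[0,0,-0.03,0,0,0,5],[0,0,-0.02,0,0,0,5],[0,0,-0.01,0,0,0,5],[0,0,0,0,0,0,5],[0,0,0,0,0,0,5]],
])

```text
t: 38.7
eef_pos: [0.5895, -0.2953, 0.2414]
eef_rot: [-0.001, 0.707, 0.707, -0.0]
ft_force: [-1.0, 0.2, -2.6]
opening: 0.0203
grasp_force: 58.9
```

>>> carry_out([
  [[0.012,-0.001,0,0,0,0,5],[0.024,-0.003,0,0,0,0,5],[0.03,-0.003,0,0,0,0,5],[0.03,-0.003,0,0,0,0,5],[0.03,-0.003,0,0,0,0,5],[0.03,-0.003,0,0,0,0,5],[0.03,-0.003,0,0,0,0,5],[0.022,-0.003,0,0,0,0,5],[0.012,-0.0015,0,0,0,0,5],[0.005,-0.0005,0,0,0,0,5]],
])

```text
t: 39.7
eef_pos: [0.5652, -0.0689, 0.242]
eef_rot: [-0.001, 0.706, 0.708, -0.001]
ft_force: [-0.3, -0.5, -1.5]
opening: 0.0202
grasp_force: 58.9
```

>>> carry_out([
  [[0,0,0,0,0,0,5],[0,0,0.02,0,0,0,5],[0,0,0.03,0,0,0,5],[0,0,0.03,0,0,0,5],[0,0,0.03,0,0,0,5],[0,0,0.01,0,0,0,5],[0,0,0.005,0,0,0,5],[0,0,0,0,0,0,5],[0,0,0,0,0,0,5]],
])

```text
t: 40.6
eef_pos: [0.5673, -0.0709, 0.1194]
eef_rot: [0.001, 0.707, 0.707, 0.001]
ft_force: [-0.1, -0.1, -1.8]
opening: 0.0204
grasp_force: 59.0
```

>>> carry_out([
  [[0.0005,-0.001,0,0,0,0,5],[0,0,0.006,0,0,0,5],[0,0,0.005,0,0,0,5],[0,0,0.002,0,0,0,5],[0,0,0.001,0,0,0,5],[0,0,0.001,0,0,0,5],[0,0,0.0005,0,0,0,5],[0,0,0,0,0,0,5]],
])

```text
t: 41.4
eef_pos: [0.5649, -0.0699, 0.1046]
eef_rot: [0.0, 0.707, 0.707, 0.0]
ft_force: [-4.9, 1.3, 10.7]
opening: 0.0206
grasp_force: 60.9
```

>>> carry_out([
  [[0,0,-0.001,0,0,0,15],[0,0,0,0,0,0,30],[0,0,0,0,0,0,45],[0,0,0,0,0,0,55],[0,0,0,0,0,0,55],[0,0,-0.03,0,0,0,55],[0,0,-0.04,0,0,0,55],[0,0,-0.04,0,0,0,55],[0,0,-0.03,0,0,0,55],[0,0,-0.01,0,0,0,55]],
])

```text
t: 42.4
eef_pos: [0.5668, -0.0702, 0.2573]
eef_rot: [0.003, 0.707, 0.707, 0.002]
ft_force: [0.5, 0.3, -0.3]
opening: 0.0469
grasp_force: 0.0
```

>>> carry_out([
  [[-0.03,-0.007,0,0,0,0,55],[-0.03,-0.0075,0,0,0,0,55],[0,0,0,0,0,0,55],[0,0,0,0,0,0,55]],
])

```text
t: 42.8
eef_pos: [0.5499, -0.1304, 0.2521]
eef_rot: [-0.001, 0.708, 0.707, -0.0]
ft_force: [-0.2, 0.0, -0.3]
opening: 0.0473
grasp_force: 0.0
```

```bash
cat > ring.py <<'E'
from h import *
def snap(tag,c,lo,hi):
    s=readout.state();print(s["t"],s["eef_pos"])
    p=cams.camera_params("wrist");im=cams.get_image("wrist")
    u=proj(p,[[*c,.014],[*c,.026],[*c,.134]]);x,y=u[0].astype(int);x0,y0=max(x-45,0),max(y-35,0)
    print("pred disc/flange/top",(u-[x0,y0]+.5)*5-.5)
    w=cv2.resize(im[y0:y0+110,x0:x0+100,::-1],None,fx=5,fy=5,interpolation=cv2.INTER_CUBIC);cv2.imwrite(f"pics/{tag}.png",w)
    h=cv2.cvtColor(w,cv2.COLOR_BGR2HSV);m=cv2.inRange(h,lo,hi)
    for k in cv2.findContours(m,0,1)[0]:
        if cv2.contourArea(k)>1500:
            (x,y),d,a=cv2.fitEllipse(k);U=((x+.5)/5-.5+x0,(y+.5)/5-.5+y0)
            print("crop",(x,y),d,"z14",plane(p,U,.014)[:2],"z134",plane(p,U,.134)[:2])
E
python3 - <<'E'
from ring import *
snap("y1",(.566,-.0694),(24,130,70),(36,255,255))
E
```

```text
42.8 [ 0.5499 -0.1304  0.2521]
pred disc/flange/top [[228.7076 179.1079]
 [230.6037 180.1663]
 [255.4714 194.0551]]
crop (233.13400268554688, 186.67095947265625) (199.60293579101562, 205.41607666015625) z14 [ 0.5671 -0.0712] z134 [ 0.5621 -0.0682]
```

View pics/y1.png

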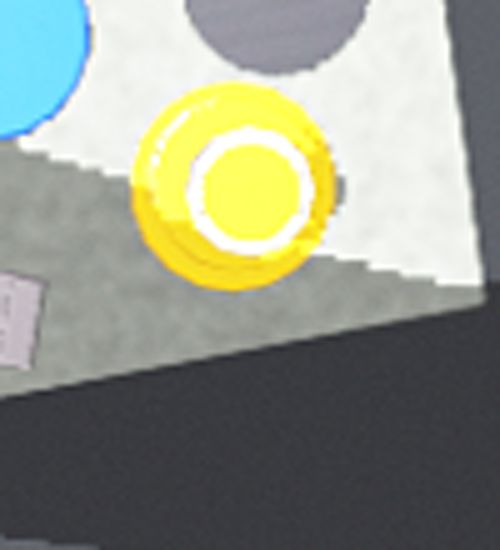

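In the crop the yellow disc is centred at (233,187) and the mandrel's top at (251,190). Allowing for parallax, the mandrel is within about 2 mm of the middle, which is fine. Now red.

>>> carry_out([
  [[-0.032,-0.008,0,0,0,0,55],[-0.032,-0.008,0,0,0,0,55],[-0.032,-0.008,0,0,0,0,55],[-0.032,-0.008,0,0,0,0,55],[-0.032,-0.0075,0,0,0,0,55],[0,0,0,0,0,0,55],[0,0,0,0,0,0,55],[0,0,0.03,0,0,0,55],[0,0,0.03,0,0,0,55],[0,0,0,0,0,0,55]],
])

```text
t: 43.85
eef_pos: [0.5089, -0.2866, 0.1887]
eef_rot: [-0.005, 0.706, 0.708, -0.001]
ft_force: [-0.9, 0.4, -0.6]
opening: 0.0472
grasp_force: 0.0
```

>>> carry_out([
  [[0,0,0.03,0,0,0,55],[0,0,0.03,0,0,0,55],[0,0,0.025,0,0,0,55],[0,0,0.012,0,0,0,55],[0,0,0,0,0,0,55],[0,0,0,0,0,0,55]],
])

```text
t: 44.45
eef_pos: [0.5121, -0.29, 0.0978]
eef_rot: [0.001, 0.707, 0.707, 0.0]
ft_force: [0.5, -0.5, 0.3]
opening: 0.0467
grasp_force: 0.0
```

>>> carry_out([
  [[0,0,0,0,0,0,40],[0,0,0,0,0,0,30],[0,0,0,0,0,0,20],[0,0,0,0,0,0,10],[0,0,0,0,0,0,5],[0,0,0,0,0,0,5],[0,0,0,0,0,0,5]],
])

```text
t: 45.15
eef_pos: [0.5113, -0.2905, 0.0979]
eef_rot: [0.001, 0.707, 0.707, 0.0]
ft_force: [-2.4, -0.7, 7.2]
opening: 0.02
grasp_force: 58.5
```

>>> carry_out([
  [[0,0,-0.01,0,0,0,5],[0,0,-0.02,0,0,0,5],[0,0,-0.03,0,0,0,5],[0,0,-0.03,0,0,0,5],[0,0,-0.03,0,0,0,5],[0,0,-0.02,0,0,0,5],[0,0,-0.01,0,0,0,5],[0,0,-0.01,0,0,0,5],[0,0,0,0,0,0,5]],
])

```text
t: 46.05
eef_pos: [0.5112, -0.2901, 0.2568]
eef_rot: [0.0, 0.707, 0.707, 0.0]
ft_force: [-0.3, 0.1, -3.5]
opening: 0.0205
grasp_force: 59.2
```

>>> carry_out([
  [[0.017,0.002,0,0,0,0,5],[0.03,0.004,0,0,0,0,5],[0.04,0.005,0,0,0,0,5],[0.042,0.005,0,0,0,0,5],[0.042,0.005,0,0,0,0,5],[0.042,0.005,0,0,0,0,5],[0.04,0.005,0,0,0,0,5],[0.033,0.0045,0,0,0,0,5],[0.019,0.0025,0,0,0,0,5],[0.0105,0.001,0,0,0,0,5]],
])

```text
t: 47.05
eef_pos: [0.5491, 0.0282, 0.2548]
eef_rot: [-0.001, 0.706, 0.708, -0.001]
ft_force: [0.4, 0.0, -3.8]
opening: 0.0201
grasp_force: 59.1
```

>>> carry_out([
  [[0,0,0,0,0,0,5],[0,0,0.02,0,0,0,5],[0,0,0.03,0,0,0,5],[0,0,0.03,0,0,0,5],[0,0,0.03,0,0,0,5],[0,0,0.015,0,0,0,5],[0,0,0.01,0,0,0,5],[0,0,0,0,0,0,5],[0,0,0,0,0,0,5]],
])

```text
t: 47.95
eef_pos: [0.5506, 0.0249, 0.122]
eef_rot: [0.0, 0.708, 0.707, 0.0]
ft_force: [1.0, 0.5, -3.9]
opening: 0.0197
grasp_force: 59.2
```

Contact is expected at 0.108, so lower 14.5 mm gently.

>>> carry_out([
  [[0,0,0.006,0,0,0,5],[0,0,0.005,0,0,0,5],[0,0,0.002,0,0,0,5],[0,0,0.001,0,0,0,5],[0,0,0.0005,0,0,0,5],[0,0,0,0,0,0,5]],
])

```text
t: 48.55
eef_pos: [0.5501, 0.0256, 0.108]
eef_rot: [0.0, 0.707, 0.707, 0.0]
ft_force: [-4.0, -0.2, 4.5]
opening: 0.0203
grasp_force: 60.4
```

>>> carry_out([
  [[0,0,-0.001,0,0,0,15],[0,0,0,0,0,0,30],[0,0,0,0,0,0,45],[0,0,0,0,0,0,55],[0,0,0,0,0,0,55],[0,0,-0.03,0,0,0,55],[0,0,-0.04,0,0,0,55],[0,0,-0.04,0,0,0,55],[0,0,-0.03,0,0,0,55],[0,0,-0.01,0,0,0,55]],
])

```text
t: 49.55
eef_pos: [0.5519, 0.0256, 0.2619]
eef_rot: [0.002, 0.707, 0.707, 0.003]
ft_force: [-0.1, -1.0, -0.9]
opening: 0.0471
grasp_force: 0.0
```

>>> carry_out([
  [[-0.035,-0.0135,0,0,0,0,55],[-0.035,-0.0135,0,0,0,0,55],[-0.035,-0.0135,0,0,0,0,55],[-0.035,-0.0135,0,0,0,0,55],[-0.035,-0.0135,0,0,0,0,55],[-0.035,-0.0135,0,0,0,0,55],[-0.035,-0.0135,0,0,0,0,55],[-0.035,-0.0135,0,0,0,0,55],[-0.032,-0.0115,0,0,0,0,55],[0,0,0,0,0,0,55]],
])

```text
t: 50.55
eef_pos: [0.4286, -0.2896, 0.2564]
eef_rot: [-0.001, 0.709, 0.705, -0.001]
ft_force: [0.3, -0.2, 0.5]
opening: 0.0471
grasp_force: 0.0
```

>>> carry_out([
  [[0,0,0,0,0,0,55],[0,0,0,0,0,0,55],[0,0,0.03,0,0,0,55],[0,0,0.03,0,0,0,55],[0,0,0.02,0,0,0,55],[0,0,0,0,0,0,55],[0,0,0,0,0,0,55]],
])

```text
t: 51.25
eef_pos: [0.4309, -0.2855, 0.1781]
eef_rot: [-0.0, 0.707, 0.708, -0.0]
ft_force: [1.1, 0.7, 0.4]
opening: 0.0469
grasp_force: 0.0
```

>>> carry_out([
  [[-0.0005,0,0.03,0,0,0,55],[0,0,0.03,0,0,0,55],[0,0,0.016,0,0,0,55],[0,0,0.006,0,0,0,55],[0,0,0,0,0,0,55],[0,0,0,0,0,0,55]],
])

```text
t: 51.85
eef_pos: [0.4317, -0.2876, 0.0975]
eef_rot: [0.002, 0.707, 0.707, 0.0]
ft_force: [1.5, 0.7, 1.0]
opening: 0.047
grasp_force: 0.0
```

>>> carry_out([
  [[0,0,0,0,0,0,40],[0,0,0,0,0,0,30],[0,0,0,0,0,0,20],[0,0,0,0,0,0,10],[0,0,0,0,0,0,5],[0,0,0,0,0,0,5],[0,0,0,0,0,0,5]],
])

```text
t: 52.55
eef_pos: [0.4307, -0.2874, 0.097]
eef_rot: [0.001, 0.707, 0.707, -0.0]
ft_force: [-2.1, -0.3, 5.5]
opening: 0.0202
grasp_force: 58.5
```

>>> carry_out([
  [[0,0,-0.01,0,0,0,5],[0,0,-0.02,0,0,0,5],[0,0,-0.03,0,0,0,5],[0,0,-0.03,0,0,0,5],[0,0,-0.03,0,0,0,5],[0,0,-0.02,0,0,0,5],[0,0,-0.01,0,0,0,5],[0,0,-0.01,0,0,0,5],[0,0,0,0,0,0,5]],
])

```text
t: 53.45
eef_pos: [0.4307, -0.2871, 0.2564]
eef_rot: [0.0, 0.707, 0.707, 0.0]
ft_force: [0.1, 0.1, -2.4]
opening: 0.0203
grasp_force: 59.0
```

>>> carry_out([
  [[0.014,0.004,0,0,0,0,5],[0.028,0.0085,0,0,0,0,5],[0.034,0.01,0,0,0,0,5],[0.034,0.01,0,0,0,0,5],[0.034,0.01,0,0,0,0,5],[0.034,0.01,0,0,0,0,5],[0.034,0.01,0,0,0,0,5],[0.026,0.008,0,0,0,0,5],[0.01,0.003,0,0,0,0,5],[0.005,0.0015,0,0,0,0,5]],
])

```text
t: 54.45
eef_pos: [0.5049, -0.0324, 0.2546]
eef_rot: [-0.001, 0.706, 0.708, -0.001]
ft_force: [0.1, -0.2, -2.3]
opening: 0.0202
grasp_force: 58.9
```

>>> carry_out([
  [[0,0,0,0,0,0,5],[0,0,0.02,0,0,0,5],[0,0,0.03,0,0,0,5],[0,0,0.03,0,0,0,5],[0,0,0.03,0,0,0,5],[0,0,0.015,0,0,0,5],[0,0,0.01,0,0,0,5],[0,0,0,0,0,0,5],[0,0,0,0,0,0,5]],
])

```text
t: 55.35
eef_pos: [0.506, -0.0346, 0.1215]
eef_rot: [0.0, 0.708, 0.707, 0.0]
ft_force: [0.0, -0.7, -1.6]
opening: 0.0203
grasp_force: 59.0
```

>>> carry_out([
  [[0.0005,0,0.006,0,0,0,5],[0,0,0.005,0,0,0,5],[0,0,0.002,0,0,0,5],[0,0,0.001,0,0,0,5],[0,0,0.0005,0,0,0,5],[0,0,0,0,0,0,5]],
])

```text
t: 55.95
eef_pos: [0.5055, -0.0334, 0.107]
eef_rot: [0.0, 0.707, 0.707, 0.0]
ft_force: [-2.7, 0.4, 4.0]
opening: 0.0201
grasp_force: 59.9
```

>>> carry_out([
  [[0,0,-0.0005,0,0,0,15],[0,0,0,0,0,0,30],[0,0,0,0,0,0,45],[0,0,0,0,0,0,55],[0,0,0,0,0,0,55],[0,0,-0.03,0,0,0,55],[0,0,-0.04,0,0,0,55],[0,0,-0.04,0,0,0,55],[0,0,-0.04,0,0,0,55],[0,0,-0.01,0,0,0,55]],
])

```text
t: 56.95
eef_pos: [0.5079, -0.0336, 0.272]
eef_rot: [0.003, 0.707, 0.707, 0.003]
ft_force: [0.4, 0.0, -0.4]
opening: 0.047
grasp_force: 0.0
```

>>> carry_out([
  [[-0.03,0.015,-0.02,0,0,0,55],[-0.03,0.015,-0.02,0,0,0,55],[0,0.005,0,0,0,0,55],[0,0,0,0,0,0,55],[0,0,0,0,0,0,55]],
])

```text
t: 57.45
eef_pos: [0.5397, -0.0929, 0.3053]
eef_rot: [-0.001, 0.707, 0.707, -0.001]
ft_force: [-0.8, 0.6, -0.6]
opening: 0.0469
grasp_force: 0.0
```

Run:
```python
from h import *
s=readout.state();print(s["t"],s["eef_pos"],s["ft_force"])
p=cams.camera_params("wrist");im=cams.get_image("wrist");np.save("pics/w7.npy",im)
P=[[.5503,.0247],[.5669,-.0711],[.5058,-.0336]]
U=proj(p,[[*c,z] for c in P for z in(.014,.026,.134)]);print(U)
x0,y0=int(U[:,0].min())-45,max(int(U[:,1].min())-45,0);print(x0,y0)
cv2.imwrite("pics/w7.png",cv2.resize(im[y0:y0+190,x0:x0+180,::-1],None,fx=3.1,fy=3.1,interpolation=cv2.INTER_CUBIC))
```

```text
57.45 [ 0.5397 -0.0929  0.3053] [-0.772   0.6279 -0.6367]
[[261.6094  68.5529]
 [261.8047  67.4912]
 [264.2596  54.1523]
 [272.5287 138.2501]
 [273.0147 139.1743]
 [278.9946 150.5547]
 [230.1846 111.8401]
 [229.4846 112.038 ]
 [220.7972 114.4978]]
175 9
```

View pics/w7.png

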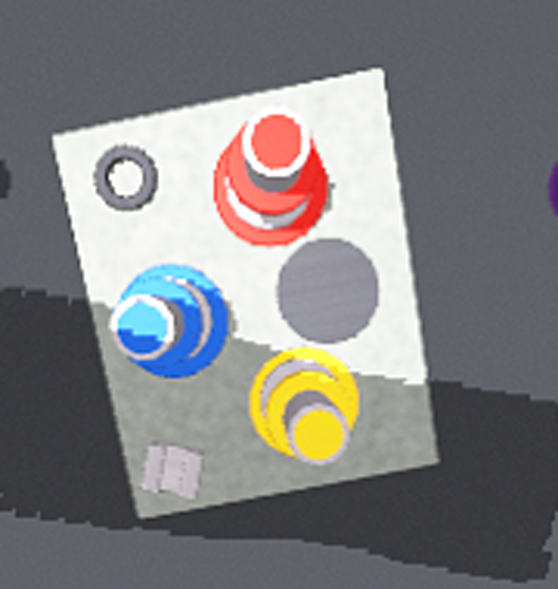

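Viewed from above, blue and red are central within about 1 mm. In the crop, the tops are at (143,327) and (276,143) against an expected (142,329) and (279,143). Yellow's top is at (319,433) against (324,440), about 2.7 mm off, so I'll nudge it.

>>> carry_out([
  [[0.023,0.026,0,0,0,0,55],[0,0,0.04,0,0,0,55],[0,0,0.04,0,0,0,55],[0,0,0.03,0,0,0,55],[0,0,0,0,0,0,55],[0,0,0,0,0,0,55]],
])

```text
t: 58.1
eef_pos: [0.5658, -0.0697, 0.1968]
eef_rot: [-0.001, 0.707, 0.707, -0.0]
ft_force: [-0.2, -0.1, 0.6]
opening: 0.047
grasp_force: 0.0
```

>>> carry_out([
  [[0,0,0.03,0,0,0,55],[0,0,0.03,0,0,0,55],[0,0,0.02,0,0,0,55],[0,0,0.01,0,0,0,55],[0,0,0,0,0,0,55],[0,0,0,0,0,0,55]],
])

```text
t: 58.7
eef_pos: [0.5679, -0.0706, 0.1088]
eef_rot: [0.001, 0.707, 0.707, 0.001]
ft_force: [-0.3, 0.3, 0.2]
opening: 0.0465
grasp_force: 0.0
```

>>> carry_out([
  [[0,0,0,0,0,0,40],[0,0,0,0,0,0,30],[0,0,0,0,0,0,20],[0,0,0,0,0,0,10],[0,0,0,0,0,0,5],[0,0,0,0,0,0,5],[0,0,0,0,0,0,5]],
])

```text
t: 59.4
eef_pos: [0.5665, -0.0706, 0.1082]
eef_rot: [0.0, 0.707, 0.707, 0.0]
ft_force: [-2.0, 0.2, 5.2]
opening: 0.0203
grasp_force: 58.4
```

>>> carry_out([
  [[0,0,-0.003,0,0,0,5],[0,0,-0.003,0,0,0,5],[0,0,0,0,0,0,5],[-0.002,0.0015,0,0,0,0,5],[0,0,0,0,0,0,5],[0,0,0,0,0,0,5]],
])

```text
t: 60.0
eef_pos: [0.5679, -0.0725, 0.1125]
eef_rot: [-0.0, 0.707, 0.707, -0.0]
ft_force: [0.5, 0.2, -2.6]
opening: 0.0203
grasp_force: 58.7
```

>>> carry_out([
  [[0,0,0.002,0,0,0,5],[0,0,0.001,0,0,0,5],[0,0,0.001,0,0,0,5],[0,0,0.001,0,0,0,5],[0,0,0,0,0,0,5]],
])

```text
t: 60.5
eef_pos: [0.5679, -0.0725, 0.1083]
eef_rot: [0.0, 0.707, 0.707, 0.0]
ft_force: [-2.7, 0.5, 2.5]
opening: 0.02
grasp_force: 59.2
```

Contact. Release, withdraw well clear and take a last look.

>>> carry_out([
  [[0,0,0,0,0,0,15],[0,0,0,0,0,0,30],[0,0,0,0,0,0,45],[0,0,0,0,0,0,55],[0,0,0,0,0,0,55],[0,0,-0.03,0,0,0,55],[0,0,-0.04,0,0,0,55],[0,0,-0.04,0,0,0,55],[0,0,-0.04,0,0,0,55],[0,0,-0.04,0,0,0,55]],
])

```text
t: 61.5
eef_pos: [0.5678, -0.0724, 0.2995]
eef_rot: [0.0, 0.707, 0.707, 0.0]
ft_force: [1.1, -0.4, 0.5]
opening: 0.0467
grasp_force: 0.0
```

>>> carry_out([
  [[-0.023,-0.026,0,0,0,0,55],[0,0,0,0,0,0,55],[0,0,0,0,0,0,55],[0,0,0,0,0,0,55]],
])

```text
t: 61.9
eef_pos: [0.542, -0.0952, 0.2971]
eef_rot: [-0.001, 0.707, 0.707, -0.0]
ft_force: [-1.1, -0.4, 0.4]
opening: 0.0469
grasp_force: 0.0
```

Run:
```python
from h import *
s=readout.state();print(s["t"],s["eef_pos"],s["ft_force"])
p=cams.camera_params("wrist");im=cams.get_image("wrist")
U=proj(p,[[.5669,-.0711,z] for z in(.014,.134)]);print((U-[175,9]+.5)*3.1-.5)
a=cv2.resize(im[9:199,175:355,::-1],None,fx=3.1,fy=3.1,interpolation=cv2.INTER_CUBIC)[:480,:400]
b=cams.get_image("scene")[110:270,200:333,::-1];b=cv2.resize(b,None,fx=3,fy=3,interpolation=cv2.INTER_CUBIC)
cv2.imwrite("pics/f.png",np.hstack([a,b[:480,:399]]))
```

```text
61.9 [ 0.542  -0.0952  0.2971] [-1.0541 -0.4361  0.4292]
[[298.4233 398.3826]
 [317.8197 436.4477]]
```

View pics/f.png

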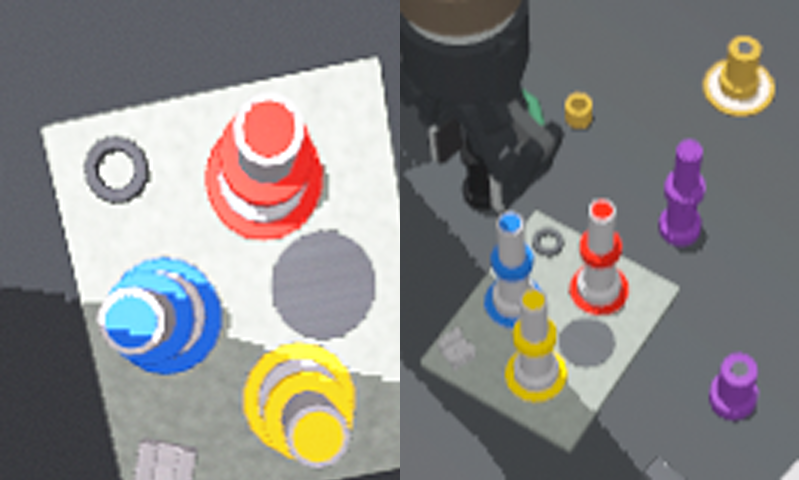

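All four stand upright. Yellow's disc is centred at (299,399) and its top is at (317,435) against an expected (318,437). The master stands on the pad at (740,85). The gripper is clear of everything, so I'm handing in.

```bash
python3 -c "
from bench import order
print(order.job_done())"
```

```text
the job is handed in; nothing more can be done
None
```

The job is done and handed in at about 62 s: the brass master stands in the middle of the white pad, and the red, yellow and blue mandrels stand free on their own discs, all four centred to about 1 mm by the last camera check of each.

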